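Put the tiered cat-food canister back together on its tray

ROBOT

A 6-joint arm with a two-finger parallel gripper is mounted at the origin on the work surface. World frame = base frame: x ahead of the robot, y to its left, z up, the work surface at z = 0. Lengths are in mm, angles in rad, forces in N, time in s.
With the tool pointing down it reaches from about 350 to 975 mm from the base axis. Payload 7.1 kg.
Tool frame: the origin (TCP) lies midway between the tips of the shut fingers; the grasp point (between the pads) lies 19 mm behind it; z points along the fingers, y is the line along which they close (so a half turn about z gives the same grasp; the last joint's range is limited). The gripper opens to 88 mm and grips with 3 to 60 N. Pads are 20 mm wide; open, the fingers measure 115 mm over their backs; the gripper's body (75 mm by 178 mm) begins 61 mm behind the grasp point.
Start: joints at [-1.22, 0.423, 1.63, -0, 1.089, -0.019], TCP at [225.909, -582.726, 222.675] pointing down, gripper open.
Joint ranges: [-3, 3], [-0.9, 2.11], [0.09, 2.58], [-1.31, 4.45], [0.11, 2.69], [-2.54, 2.54]. Speed limits (rad/s): [2.39, 2.39, 3.01, 3.14, 3.14, 3.14].

INTERFACE

Orientations are given as a rotation vector (axis times angle).
In Python, from workcell import ctrl gives the robot as it stands. The module is installed in compiled form; this text tells all that it offers.
- The arm moves only by the tool servo_tool, never from a script. Its argument "increments" is a list of rows, each a list of 7 numbers: the shift along the world's x, y, z in cm, then the turn, a rotation vector about the world's x, y, z in degrees, then the opening, from -1 (shut) to 1 (fully open). A call has 1 to 20 rows; each row is the pose to reach, as a shift and turn from the pose commanded when the call began; what a row does not reach only later rows make up. A row lasts 1/12 s, in which the tool goes at most 41.7 mm and 7.16 degrees, less where a joint would pass 70% of its speed; a pose out of reach is approached as far as the arm can. A call with a gripper value outside its range is refused whole. The fingers move at their own pace and stop on an object; the grip force is fixed at half the most. Time passes only in rows, so rows that repeat a pose let the fingers close. It gives the time, the measured TCP pose, the force, the opening and the grip force at its end, in the units of the state.
- ctrl.get_obs(): the state, without advancing time (a new reading comes with each control period).
- ctrl.get_image(name): name is "side" or "top" or "wrist"; returns a dict with "image" (480x640x3 uint8, red, green, blue), "fx", "fy", "cx", "cy" (pixels), "k1" (the pictures are not rectified: a ray, as slopes to the right and down, at radius r is drawn at 1 + k1 r^2 times it, then the intrinsics apply), "extrinsics" (4x4, takes a point from camera to world coordinates); the wrist camera has in their place "tool_from_camera" (4x4, takes a point from camera to tool coordinates, whose origin is the TCP and whose axes are the flange's). Camera axes: x right, y up, looking along -z (the intrinsics and any distortion apply to the point x, -y, -z); pixel columns grow to the right and rows downward; lengths in mm; the calibration is good to about 2 mm. A picture is of the moment at which its call begins: read the wrist's pose just before it. There is no depth.
- ctrl.close_job(): hands the job in; it is judged then, once.
The state is a dict: "t": time; "qpos": joint angles; "qvel": joint speeds; "joint_torque": joint torques, N m; "ee_pos": TCP position; "orientation": TCP orientation; "ft_force": force on the tool from outside, world axes, zero at the start; "moment": the same for the moment, N m; "width": finger opening in mm; "grasp_force": force on a finger pad.
Only numpy, scipy, OpenCV 4.12 (cv2) and the standard library are available. Lean on these libraries where they do the work, as an engineer would, in place of code of your own. Each camera call takes 0.05 s, during which the arm holds its last target. There are 200 camera calls.

TASK

Put the washed aluminium canister back together in the empty round recess of the beige tray, building it up from the bottom one piece at a time: first the deep plain pot, on it the pot with two halves, on that the shallow dish with four quarters, and last the knobbed lid. Each piece must sit upright and fully home in the one below, the pot roughly in the middle of the recess; leave the bowl, scoop, clip, food tin and comb where they are.

Things in the scene. Friction and masses are not known exactly. Their poses are not given: they have to be found in the camera images.
- deep_pot: Deep tier: open pot, empty and plain inside, 60 mm high, 90 g. Bare aluminium, body 62 mm in diameter above a tapered foot (44 mm wide below, 52 mm above, 7 mm high). Origin: centre of the foot's underside, z up. Mouth 57 mm inside: the foot of the next piece drops 7 mm in, its shoulder rests on the rim, origin 53 mm above this one.
- halved_pot: Middle tier: open pot 44 mm high, 80 g, one wall across the middle inside makes two halves. Bare aluminium, body 62 mm in diameter above a tapered foot (44 mm wide below, 52 mm above, 7 mm high). Origin: centre of the foot's underside, z up. Mouth 57 mm inside: the foot of the next piece drops 7 mm in, its shoulder rests on the rim, origin 37 mm above this one.
- quartered_dish: Top tier: shallow open dish 32 mm high, 70 g, two crossed walls inside make four quarters. Bare aluminium, body 62 mm in diameter above a tapered foot (44 mm wide below, 52 mm above, 7 mm high). Origin: centre of the foot's underside, z up. Mouth 57 mm inside: the foot of the next piece drops 7 mm in, its shoulder rests on the rim, origin 25 mm above this one.
- canister_lid: Lid: closed disc, top face 12 mm above the origin, with a solid round knob in the middle, 20 mm in diameter, 26 mm tall (top 38 mm above the origin). 60 g, lying right way up. Bare aluminium, body 62 mm in diameter above a tapered foot (44 mm wide below, 52 mm above, 7 mm high). Origin: centre of the foot's underside, z up.
- tray_recess (a point): Floor centre of the empty round recess (84 mm wide, 4 mm deep, flat) in the top of the beige resin tray, a fixed stand 180 x 270 mm and 75 mm high with a closed drawer; drawer front and knob face the robot. Axes are the tray's: x away from the drawer front, z up. The recess lies 70 mm from the tray's middle towards -y; the 100 mm recess near the +y end holds the cat bowl.
- cat_bowl: White ceramic cat food bowl, 116 mm across the rim, 42 mm high, standing in the tray's other recess, centre 136 mm from the empty one. Not part of the job. Origin: centre of its underside.
- scoop: Yellow plastic food scoop: cup 56 mm in diameter and 36 mm high with a flat handle at rim height that reaches 122 mm from the cup's axis along +x. Not part of the job. Origin: centre of the cup's underside.
- spring_clip: Chrome spring clip lying on its side, about 75 mm long (x), 32 mm wide, 20 mm high. Not part of the job. Origin: its middle, on the underside.
- food_tin: Sealed steel food tin, 65 mm in diameter and 38 mm high, with a green band round its side and a flat closed top with a ring pull. Not part of the job. Origin: centre of its underside.
- flea_comb: Flat steel comb, 115 mm long (x), 24 mm wide, 5 mm thick, lying flat. Not part of the job. Origin: its middle, on the underside.
Things that resemble listed ones, but are neither listed nor needed, are in the scene too. Leave any purple look-alike of the canister_lid alone. Leave any orange look-alike of the halved_pot alone.

How it is judged:
By the outcome, as a careful person would: the job done as asked, in the order asked, and still so for the second after the job is handed in, with the robot touching nothing.
It also fails if it takes over 115 s, if anything falls off the work surface, if the arm or the gripper's body presses on something with over 40 N, if the wrist force passes 120 N, or if a joint passes its speed limit or range.

## Working session

There is one attempt and no reset: what is moved stays moved. The work goes in short steps, Python scripts to look and compute and a tool call to move; the robot and the scene stay as the last step left them, time stands still between calls to the robot, and variables do not carry over. Pictures are saved under pics/ and viewed, at most 14 in all, crops included, and the job is handed in when it is done.

Besides the shell and the picture viewer there is one more tool, called after "Emit:" by a JSON object that holds its "fn" and its "kwargs", one argument or row to a line. servo_tool: Moves the arm, as the interface text tells. Its arguments: {"type":"object","properties":{"increments":{"type":"array","items":{"type":"array","items":{"type":"number"}}}},"required":["increments"]}

```bash
mkdir -p pics; cat > h.py <<'E'
import numpy as np, cv2, pickle
from workcell import ctrl
from scipy.spatial.transform import Rotation as R
def snap(name,tag):
    o=ctrl.get_obs(); d=ctrl.get_image(name); d['obs']=o
    if 'extrinsics' not in d:
        T=np.eye(4);T[:3,:3]=R.from_rotvec(o['orientation']).as_matrix();T[:3,3]=o['ee_pos'];d['extrinsics']=T@np.array(d['tool_from_camera'])
    cv2.imwrite(f'pics/{tag}.png',cv2.cvtColor(d['image'],cv2.COLOR_RGB2BGR)); pickle.dump(d,open(f'pics/{tag}.pkl','wb')); return d
def load(tag): return pickle.load(open(f'pics/{tag}.pkl','rb'))
def ray(d,u,v):
    x,y=(u-d['cx'])/d['fx'],(v-d['cy'])/d['fy']; a,b=x,y
    for _ in range(20):
        s=1+d['k1']*(a*a+b*b); a,b=x/s,y/s
    E=np.array(d['extrinsics']); r=E[:3,:3]@np.array([a,-b,-1]); return E[:3,3],r/np.linalg.norm(r)
def onz(d,u,v,z):
    c,r=ray(d,u,v); return c+r*(z-c[2])/r[2]
def proj(d,p):
    E=np.array(d['extrinsics']); q=E[:3,:3].T@(np.asarray(p,float)-E[:3,3]); a,b=q[0]/-q[2],-q[1]/-q[2]; s=1+d['k1']*(a*a+b*b)
    return np.array([d['cx']+d['fx']*a*s,d['cy']+d['fy']*b*s])
def tri(d1,p1,d2,p2):
    c1,r1=ray(d1,*p1);c2,r2=ray(d2,*p2)
    s=np.linalg.lstsq(np.c_[r1,-r2],c2-c1,rcond=None)[0]
    a,b=c1+s[0]*r1,c2+s[1]*r2; return (a+b)/2,np.linalg.norm(a-b)
E
python3 - <<'E'
from h import *
for n in('top','side','wrist'):
    d=snap(n,n+'0'); print(n,d['fx'],d['cx'],d['cy'],d['k1'],np.round(d['extrinsics'],3).tolist())
o=ctrl.get_obs();print({k:np.round(v,3).tolist() for k,v in o.items()})
E
```

```text
top 579.5167850027015 316.21125710820877 237.16571906888146 -0.029921477570910772 [[0.025, 0.99, -0.137, 325.978], [-1.0, 0.026, 0.011, 27.564], [0.014, 0.136, 0.991, 1339.0], [0.0, 0.0, 0.0, 1.0]]
side 459.94253888348186 322.9008058808066 240.0186639843612 -0.014922760983115202 [[-0.721, 0.466, -0.513, 19.921], [-0.693, -0.495, 0.524, 533.001], [-0.01, 0.734, 0.68, 714.628], [0.0, 0.0, 0.0, 1.0]]
wrist 398.0592499632877 323.27319681814515 238.16854634339094 -0.06684230358052974 [[0.361, 0.893, 0.268, 300.253], [-0.933, 0.346, 0.101, -552.351], [-0.003, -0.286, 0.958, 383.32], [0.0, 0.0, 0.0, 1.0]]
{'t': 0.15, 'qpos': [-1.22, 0.424, 1.631, -0.0, 1.089, -0.019], 'qvel': [0.001, -0.001, -0.002, -0.001, -0.0, 0.002], 'joint_torque': [0.001, -54.498, -27.392, 0.064, 0.021, -0.0], 'ee_pos': [225.756, -582.338, 222.082], 'orientation': [-3.087, -0.577, 0.0], 'ft_force': [0.383, 0.266, 0.359], 'moment': [-0.074, -0.008, 0.021], 'grasp_force': 0.0, 'width': 87.903}
```

View pics/top0.png

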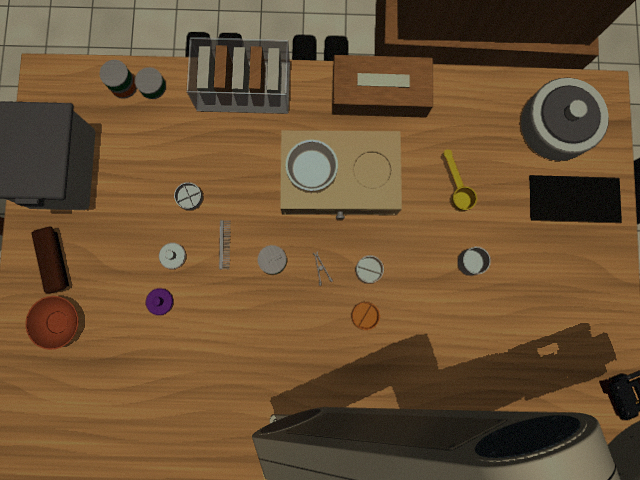

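View pics/side0.png

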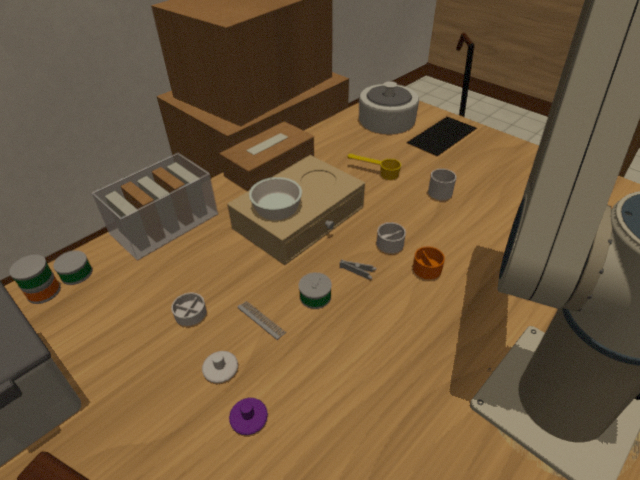

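The top view shows four bare-metal tiers:
- Deep plain pot at (475,261).
- Halved pot at (370,269). The orange look-alike at (365,315) is to be left alone.
- Quartered dish at (188,196).
- Silver lid at (172,256). The purple look-alike at (159,301) is to be left alone.

The tin is at (272,260) and the empty recess at (372,170). In the side view the same pieces are at (442,185), (391,238), (189,310), (220,367) and (319,180).

Next I measure them in both views and make an enlarged crop to confirm.

```bash
cat > m.py <<'E'
from h import *
T,S=load('top0'),load('side0')
P=dict(deep=((475,261),(442,185),60),halved=((370,269),(391,238),44),dish=((188,196),(189,310),32),lid=((172,256),(220,367),12))
def blob(d,c,w=30):
    h=cv2.cvtColor(d['image'],cv2.COLOR_RGB2HSV)
    m=((h[...,1]<75)&(h[...,2]>60)).astype(np.uint8)
    k=np.zeros_like(m);cv2.circle(k,c,w,1,-1);m=cv2.morphologyEx(m*k,cv2.MORPH_CLOSE,np.ones((7,7)))
    cs=cv2.findContours(m,cv2.RETR_EXTERNAL,cv2.CHAIN_APPROX_NONE)[0]
    return max(cs,key=cv2.contourArea)
rows=[]
for n,(a,b,z) in P.items():
    ca,cb=blob(T,a),blob(S,b)
    ea,eb=cv2.fitEllipse(ca),cv2.fitEllipse(cb)
    p,e=tri(T,ea[0],S,eb[0])
    print(n,np.round(ea,1) if 0 else (ea,eb),'tri',np.round(p),round(e,1),'top@z',np.round(onz(T,*ea[0],z)),'side@z/2',np.round(onz(S,*eb[0],z/2)))
    rows.append(np.hstack([cv2.resize(cv2.cvtColor(d['image'][c[1]-25:c[1]+25,c[0]-25:c[0]+25],cv2.COLOR_RGB2BGR),(190,190),interpolation=cv2.INTER_CUBIC) for d,c in((T,a),(S,b))]))
for u,v in((372,170),(365,315),(159,301)):
    print('rec/orange/purple',np.round(onz(T,u,v,71 if v<200 else 30)))
print('rec side',onz(S,319,180,71), tri(T,(372,170),S,(319,180)))
cv2.imwrite('pics/conf.png',np.vstack([np.hstack(rows[:2]),np.hstack(rows[2:])]))
print(R.from_rotvec(ctrl.get_obs()['orientation']).as_matrix().round(3))
E
python3 m.py
```

```text
deep (((476.1107177734375, 260.0469970703125), (26.290220260620117, 26.79299545288086), 136.98391723632812), ((441.6142578125, 183.70700073242188), (25.383058547973633, 31.98656463623047), 14.092546463012695)) tri [ 464. -353.   29.] 1.1 top@z [ 460. -344.   60.] side@z/2 [ 464. -351.   30.]
halved (((369.4620666503906, 268.9151306152344), (26.217182159423828, 26.8546142578125), 82.75896453857422), ((390.4824523925781, 237.2548828125), (27.70346450805664, 30.20169448852539), 9.37402629852295)) tri [ 438. -109.   24.] 0.8 top@z [ 436. -107.   44.] side@z/2 [ 440. -111.   22.]
dish (((187.1367950439453, 195.13674926757812), (25.153165817260742, 26.263431549072266), 64.84185028076172), ((188.66366577148438, 308.6101379394531), (31.200904846191406, 33.492767333984375), 61.64301681518555)) tri [598. 314.  21.] 0.9 top@z [596. 312.  32.] side@z/2 [601. 313.  16.]
lid (((171.65744018554688, 255.45692443847656), (25.27323341369629, 25.974212646484375), 59.26118850708008), ((219.5509490966797, 366.4190368652344), (29.42010498046875, 35.64347839355469), 63.919464111328125)) tri [459. 346.   9.] 1.8 top@z [458. 345.  12.] side@z/2 [461. 346.   6.]
rec/orange/purple [ 657. -108.   71.]
rec/orange/purple [ 333. -100.   30.]
rec/orange/purple [352. 363.  30.]
rec side [ 659.46910206 -110.0249351    71.        ] (array([ 656.02359828, -107.02527824,   74.16747076]), np.float64(0.6640805455200104))
[[ 0.932  0.361 -0.   ]
 [ 0.361 -0.932  0.001]
 [ 0.    -0.001 -1.   ]]
```

View pics/conf.png

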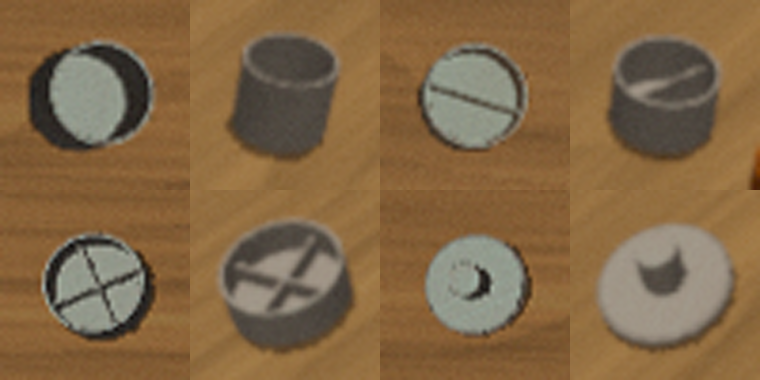

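View pics/wrist0.png

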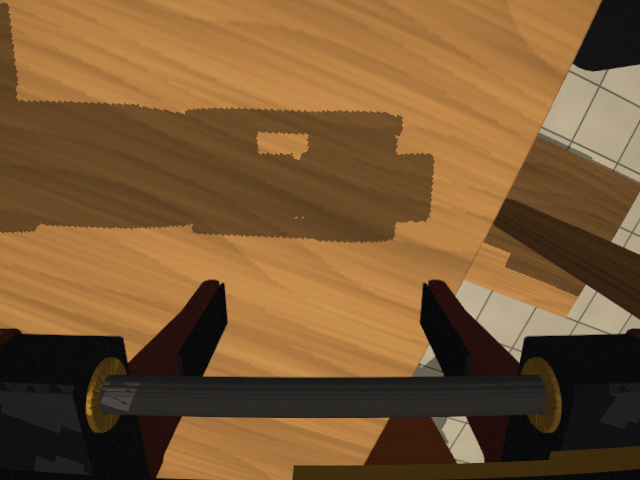

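The crops confirm the four pieces: plain empty pot, one wall, two crossed walls, and a silver lid with a knob. I hover over the deep pot first.

Emit:
{"fn": "servo_tool", "kwargs": {
  "increments": [
    [4, 4, 0, 0, 0, 0, 1],
    [7, 7, 0, 0, 0, 0, 1],
    [10, 10, 0, 0, 0, 0, 1],
    [13, 13, 0, 0, 0, 0, 1],
    [16, 16, 0, 0, 0, 0, 1],
    [19, 19, 0, 0, 0, 0, 1],
    [21.5, 21.5, 0, 0, 0, 0, 1],
    [23, 23, 0, 0, 0, 0, 1],
    [23.6, 23.5, 0, 0, 0, 0, 1],
    [23.6, 23.5, 0, 0, 0, 0, 1],
    [23.6, 23.5, 0, 0, 0, 0, 1],
    [23.6, 23.5, 0, 0, 0, 0, 1]
  ]
}}

```text
t: 1.15
ee_pos: [461.0, -348.5, 222.5]
orientation: [-3.088, -0.576, 0.001]
ft_force: [0.9, -0.4, -0.1]
width: 87.8
grasp_force: 0.0
```

```bash
python3 - <<'E'
from h import *
d=snap('wrist','w1'); print(np.round(d['obs']['ee_pos'],1),proj(d,[462,-350,60]),proj(d,[d['obs']['ee_pos'][0],d['obs']['ee_pos'][1],60]))
E
```

```text
[ 461.  -348.5  222.5] [327.35448753 218.76332645] [325.30081814 219.25129514]
```

View pics/w1.png

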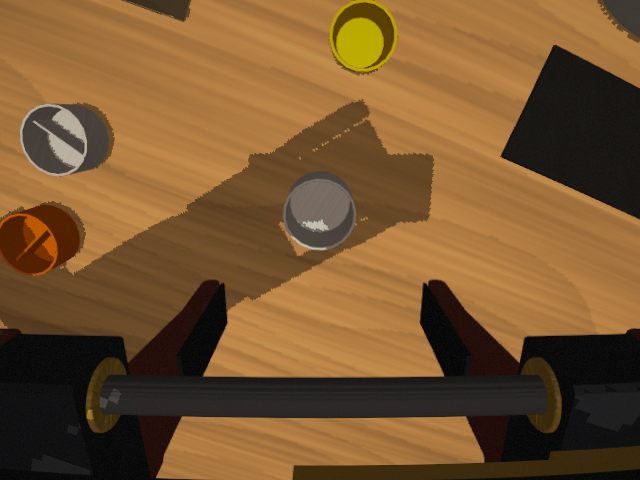

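The wrist view shows the deep pot with its rim centred near (319,214). A TCP exactly above would project to (325,219). I fit the rim from the near half of the contour, which is rim only, and triangulate it against the top view.

```bash
cat >> h.py <<'E'
def contour(d,c,w,smax=60):
    h=cv2.cvtColor(d['image'],cv2.COLOR_RGB2HSV); m=((h[...,1]<smax)&(h[...,2]>45)).astype(np.uint8)
    k=np.zeros_like(m);cv2.circle(k,c,w,1,-1);m=cv2.morphologyEx(m*k,cv2.MORPH_CLOSE,np.ones((9,9)));m=cv2.morphologyEx(m,cv2.MORPH_OPEN,np.ones((5,5)))
    return max(cv2.findContours(m,cv2.RETR_EXTERNAL,cv2.CHAIN_APPROX_NONE)[0],key=cv2.contourArea)[:,0]
def circ3(d,pts,z):
    """circle fitted to contour points cast on plane z -> centre,radius"""
    q=np.array([onz(d,u,v,z)[:2] for u,v in pts]); s=np.linalg.lstsq(np.c_[2*q,np.ones(len(q))],(q**2).sum(1),rcond=None)[0]
    return s[:2],np.sqrt(s[2]+s[:2]@s[:2])
def near(c): # part of the contour at and below the widest row
    m=c[:,1].mean(); return c[c[:,1]>m]
E
python3 - <<'E'
from h import *
d=load('w1');c=contour(d,(319,212),60);print('box',c.min(0),c.max(0))
for z in(50,60,70): print(z,[np.round(x,1) for x in circ3(d,near(c),z)])
# recess in top & wrist later; radius must be 31 at the rim height
E
```

```text
box [283 172] [355 249]
50 [array([ 460.2, -343. ]), np.float64(30.6)]
60 [array([ 462.4, -342.3]), np.float64(29.7)]
70 [array([ 464.7, -341.6]), np.float64(28.8)]
```

```bash
python3 - <<'E'
from h import *
w=load('w1');S=load('side0');T=load('top0')
u=proj(w,[462.4,-342.3,60]);print(u,'deep rim',[np.round(x,1) for x in tri(w,u,S,(443.3,176.3))])
# recess: side/top ellipses by edge, refine later from wrist; other pieces' rims from side crop
for n,t,s in(('halved',(369.5,268.7),(391,231.5)),('dish',(187,195),(188.5,305.5)),('lid top',(171.5,255.5),(220,366))):
    print(n,[np.round(x,1) for x in tri(T,t,S,s)])
E
```

```text
[318.93104907 215.10019764] deep rim [array([ 460.8, -343.2,   57.5]), np.float64(2.4)]
halved [array([ 436.8, -107.2,   43.3]), np.float64(1.1)]
dish [array([596.3, 313.1,  30.1]), np.float64(0.2)]
lid top [array([458. , 345.7,  10.2]), np.float64(0.9)]
```

Rim heights from two views are 57.5, 43, 30 and 10 mm, against 60, 44, 32 and 12 in the text, so they agree. Descending on the deep pot and gripping.

Emit:
{"fn": "servo_tool", "kwargs": {
  "increments": [
    [0.1, 0.5, -3, 0, 0, 0, 1],
    [0.1, 0.5, -6, 0, 0, 0, 1],
    [0.1, 0.5, -9, 0, 0, 0, 1],
    [0.1, 0.5, -12, 0, 0, 0, 1],
    [0.1, 0.5, -15, 0, 0, 0, 1],
    [0.1, 0.5, -17.5, 0, 0, 0, 1],
    [0.1, 0.5, -19, 0, 0, 0, 1],
    [0.1, 0.5, -19.4, 0, 0, 0, 1],
    [0.1, 0.5, -19.4, 0, 0, 0, 1],
    [0.1, 0.5, -19.4, 0, 0, 0, -1],
    [0.1, 0.5, -19.4, 0, 0, 0, -1],
    [0.1, 0.5, -19.4, 0, 0, 0, -1],
    [0.1, 0.5, -19.4, 0, 0, 0, -1],
    [0.1, 0.5, -19.4, 0, 0, 0, -1],
    [0.1, 0.5, -19.4, 0, 0, 0, -1],
    [0.1, 0.5, -19.4, 0, 0, 0, -1],
    [0.1, 0.5, -19.4, 0, 0, 0, -1]
  ]
}}

```text
t: 2.62
ee_pos: [463.5, -343.2, 29.7]
orientation: [3.087, 0.578, 0.001]
ft_force: [-1.7, -0.4, 7.0]
width: 61.2
grasp_force: 29.7
```

Emit:
{"fn": "servo_tool", "kwargs": {
  "increments": [
    [0, 0, 1, 0, 0, 0, -1],
    [0, 0, 4, 0, 0, 0, -1],
    [0, 0, 7.5, 0, 0, 0, -1],
    [0.5, 1, 11, 0, 0, 0, -1],
    [1.5, 3, 14, 0, 0, 0, -1],
    [3, 6, 16.5, 0, 0, 0, -1],
    [4.5, 9, 18, 0, 0, 0, -1],
    [6, 12, 18, 0, 0, 0, -1],
    [7.5, 15, 18, 0, 0, 0, -1],
    [8.5, 17.5, 18, 0, 0, 0, -1],
    [9.3, 19.3, 18, 0, 0, 0, -1],
    [9.7, 20.2, 18, 0, 0, 0, -1],
    [9.7, 20.3, 18, 0, 0, 0, -1],
    [9.7, 20.3, 18, 0, 0, 0, -1],
    [9.7, 20.3, 18, 0, 0, 0, -1]
  ]
}}

```text
t: 3.87
ee_pos: [559.4, -140.6, 208.7]
orientation: [3.088, 0.577, -0.001]
ft_force: [-0.2, 0.0, -1.3]
width: 60.9
grasp_force: 29.8
```

```bash
python3 - <<'E'
from h import *
d=snap('wrist','w2'); print(np.round(d['obs']['ee_pos'],1),proj(d,[657,-108,71]))
E
```

```text
[ 559.4 -140.6  208.7] [332.28868236  87.26508624]
```

View pics/w2.png

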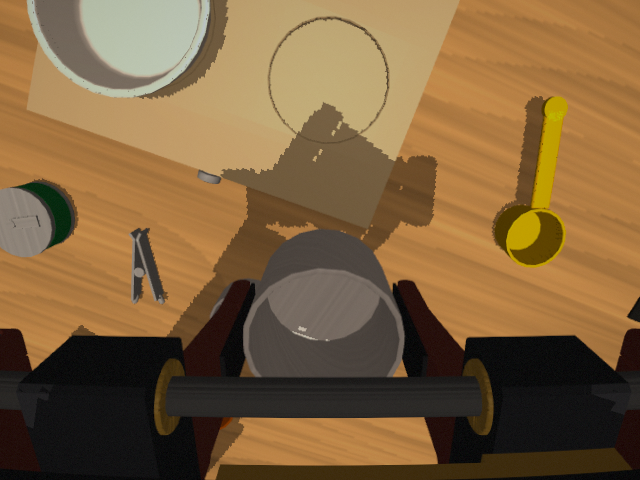

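The recess ring spans (269..389, 17..143), so its centre is near (329,80). The pot hangs level in the grip at (324,340).

```bash
python3 - <<'E'
from h import *
d=load('w2');T=load('top0');S=load('side0')
pts=[(269,80),(389,82),(328,17),(328,143),(288,37),(371,37),(287,125),(371,125)]
for z in(65,75,85):print(z,[np.round(x,1) for x in circ3(d,pts,z)])
print(tri(d,(329,80.5),T,(372,170)),tri(d,(329,80.5),S,(319,180)),onz(T,372,170,75)) 
# held pot rim
print('held rim at pot z', [np.round(x,1) for x in circ3(d,[(244,338),(404,338),(324,268),(262,300),(387,300)],208.7-29.7+60)])
E
```

```text
65 [array([ 659.7, -104.6]), np.float64(43.1)]
75 [array([ 658.9, -104.8]), np.float64(41.7)]
85 [array([ 658., -105.]), np.float64(40.3)]
(array([ 659.32777553, -106.07224714,   66.35948098]), np.float64(5.011343932905014)) (array([ 658.4309883 , -105.74218653,   73.95070835]), np.float64(4.590341719447437)) [ 655.5407125  -107.14072434   75.        ]
held rim at pot z [array([ 558.7, -139.7]), np.float64(29.7)]
```

Emit:
{"fn": "servo_tool", "kwargs": {
  "increments": [
    [1.5, 0.5, 0, 0, 0, 0, -1],
    [4, 1.4, 0, 0, 0, 0, -1],
    [6.5, 2.3, 0, 0, 0, 0, -1],
    [8.5, 3, -1, 0, 0, 0, -1],
    [9.6, 3.4, -3, 0, 0, 0, -1],
    [9.9, 3.5, -5.5, 0, 0, 0, -1],
    [9.9, 3.5, -8, 0, 0, 0, -1],
    [9.9, 3.5, -9.5, 0, 0, 0, -1],
    [9.9, 3.5, -10.2, 0, 0, 0, -1],
    [9.9, 3.5, -10.5, 0, 0, 0, -1],
    [9.9, 3.5, -10.5, 0, 0, 0, -1],
    [9.9, 3.5, -10.5, 0, 0, 0, -1],
    [9.9, 3.5, -10.7, 0, 0, 0, -1],
    [9.9, 3.5, -10.7, 0, 0, 0, -1],
    [9.9, 3.5, -10.7, 0, 0, 0, -1]
  ]
}}

```text
t: 5.17
ee_pos: [659.3, -104.8, 102.5]
orientation: [3.088, 0.578, 0.002]
ft_force: [-0.2, -0.6, -0.6]
width: 60.9
grasp_force: 29.8
```

Emit:
{"fn": "servo_tool", "kwargs": {
  "increments": [
    [0, 0, -0.1, 0, 0, 0, -1],
    [0, 0, -0.1, 0, 0, 0, -1],
    [0, 0, -0.2, 0, 0, 0, -1],
    [0, 0, -0.2, 0, 0, 0, -1]
  ]
}}

```text
t: 5.5
ee_pos: [659.0, -104.6, 100.7]
orientation: [3.088, 0.578, 0.0]
ft_force: [-1.8, 0.2, 6.8]
width: 60.9
grasp_force: 29.7
```

Contact at 100.7 mm, exactly as predicted with a 71 mm floor. Release and lift clear, then go over the halved pot.

Emit:
{"fn": "servo_tool", "kwargs": {
  "increments": [
    [0, 0, 0, 0, 0, 0, 0.5],
    [0, 0, 0, 0, 0, 0, 1],
    [0, 0, 0, 0, 0, 0, 1],
    [0, 0, 0, 0, 0, 0, 1],
    [0, 0, 2, 0, 0, 0, 1],
    [0, 0, 5, 0, 0, 0, 1],
    [0, 0, 8, 0, 0, 0, 1],
    [-2, 0, 11, 0, 0, 0, 1],
    [-5, 0, 12, 0, 0, 0, 1],
    [-8.5, 0, 12, 0, 0, 0, 1],
    [-12, 0, 12, 0, 0, 0, 1],
    [-15.5, 0, 12, 0, 0, 0, 1],
    [-18.5, -0.3, 12, 0, 0, 0, 1],
    [-20.8, -0.3, 12, 0, 0, 0, 1],
    [-22, -0.3, 12, 0, 0, 0, 1],
    [-22.2, -0.3, 12, 0, 0, 0, 1],
    [-22.2, -0.3, 12, 0, 0, 0, 1],
    [-22.2, -0.3, 12, 0, 0, 0, 1]
  ]
}}

```text
t: 7.0
ee_pos: [438.5, -108.0, 220.1]
orientation: [3.087, 0.577, 0.002]
ft_force: [0.9, 0.9, -0.6]
width: 87.8
grasp_force: 0.0
```

```bash
python3 - <<'E'
from h import *
d=snap('wrist','w3');print(np.round(d['obs']['ee_pos'],1))
g=tuple(int(x) for x in proj(d,[437,-108,44]));c=contour(d,g,60);print(g,'box',c.min(0),c.max(0))
for z in(34,44,54): print(z,[np.round(x,1) for x in circ3(d,near(c),z)])
E
```

```text
[ 438.5 -108.   220.1]
(324, 217) box [288 175] [356 247]
34 [array([ 436.2, -105.9]), np.float64(30.5)]
44 [array([ 438.4, -105.1]), np.float64(29.6)]
54 [array([ 440.6, -104.3]), np.float64(28.8)]
```

View pics/w3.png

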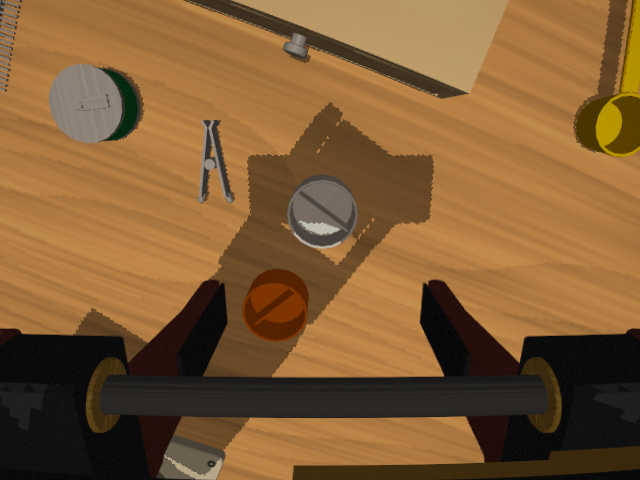

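The wrist view shows the halved pot at (322,213), with the clip tips at (232,200) outside the finger path and the orange pot at (276,305).

Emit:
{"fn": "servo_tool", "kwargs": {
  "increments": [
    [-0.1, 0.2, -3, 0, 0, 0, 1],
    [-0.1, 0.2, -6, 0, 0, 0, 1],
    [-0.1, 0.2, -9, 0, 0, 0, 1],
    [-0.1, 0.2, -12, 0, 0, 0, 1],
    [-0.1, 0.2, -15, 0, 0, 0, 1],
    [-0.1, 0.2, -18, 0, 0, 0, 1],
    [-0.1, 0.2, -20, 0, 0, 0, 1],
    [-0.1, 0.2, -20.6, 0, 0, 0, 1],
    [-0.1, 0.2, -20.6, 0, 0, 0, 1],
    [-0.1, 0.2, -20.6, 0, 0, 0, -1],
    [-0.1, 0.2, -20.6, 0, 0, 0, -1],
    [-0.1, 0.2, -20.6, 0, 0, 0, -1],
    [-0.1, 0.2, -20.6, 0, 0, 0, -1],
    [-0.1, 0.2, -20.6, 0, 0, 0, -1],
    [-0.1, 0.2, -20.6, 0, 0, 0, -1],
    [-0.1, 0.2, -20.6, 0, 0, 0, -1],
    [-0.1, 0.2, -20.6, 0, 0, 0, -1]
  ]
}}

```text
t: 8.47
ee_pos: [436.8, -106.0, 14.7]
orientation: [3.087, 0.577, 0.003]
ft_force: [0.5, 0.4, 8.1]
width: 60.5
grasp_force: 30.0
```

Emit:
{"fn": "servo_tool", "kwargs": {
  "increments": [
    [0, 0, 1, 0, 0, 0, -1],
    [0, 0, 4, 0, 0, 0, -1],
    [0, 0, 7.5, 0, 0, 0, -1],
    [0, 0, 11, 0, 0, 0, -1],
    [1, 0, 14.5, 0, 0, 0, -1],
    [3, -0.8, 18, 0, 0, 0, -1],
    [6, -1.6, 20.5, 0, 0, 0, -1],
    [8.5, -2.3, 21.5, 0, 0, 0, -1],
    [10.5, -3, 21.5, 0, 0, 0, -1],
    [11.8, -3.4, 21.5, 0, 0, 0, -1],
    [12.3, -3.4, 21.5, 0, 0, 0, -1],
    [12.3, -3.4, 21.5, 0, 0, 0, -1],
    [12.3, -3.4, 21.5, 0, 0, 0, -1]
  ]
}}

```text
t: 9.55
ee_pos: [557.8, -139.3, 228.5]
orientation: [-3.087, -0.578, 0.002]
ft_force: [-1.4, 0.3, -0.5]
width: 60.0
grasp_force: 30.0
```

```bash
python3 - <<'E'
from h import *
d=snap('wrist','w4');p=d['obs']['ee_pos'];print(np.round(p,1))
print(proj(d,[659,-105,131]),proj(d,[p[0],p[1],p[2]-14.7+44]))
E
```

```text
[ 557.8 -139.3  228.5]
[333.37157616  75.1472111 ] [326.95669451 342.00278209]
```

View pics/w4.png

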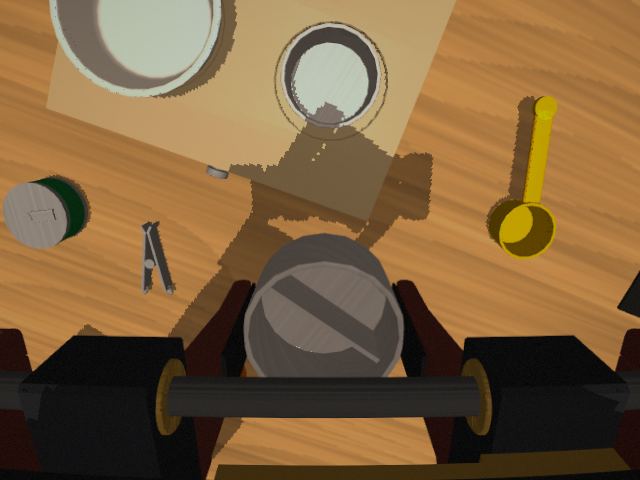

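The deep pot stands upright in the recess, with its rim centre near (334.5,75) against 333,75 predicted. The halved pot is held level, centred at u≈324.

```bash
python3 - <<'E'
from h import *
d=load('w4');p=d['obs']['ee_pos']
for z in(121,131,141):print(z,[np.round(x,1) for x in circ3(d,[(284,75),(385,75),(334,22),(334,128),(298,38),(371,38),(298,112)],z)])
z=p[2]-14.7+44
for zz in (z,): print('held',[np.round(x,1) for x in circ3(d,[(244,335),(404,335),(323,262),(262,297),(387,297)],zz)])
E
```

```text
121 [array([ 659.6, -105.7]), np.float64(32.1)]
131 [array([ 658.6, -105.8]), np.float64(30.9)]
141 [array([ 657.6, -106. ]), np.float64(29.7)]
held [array([ 558.7, -137.8]), np.float64(29.6)]
```

Emit:
{"fn": "servo_tool", "kwargs": {
  "increments": [
    [1.5, 0.5, 0, 0, 0, 0, -1],
    [4, 1.3, 0, 0, 0, 0, -1],
    [6.5, 2.1, 0, 0, 0, 0, -1],
    [8.5, 2.8, 0, 0, 0, 0, -1],
    [9.7, 3.2, -1, 0, 0, 0, -1],
    [10.05, 3.35, -3, 0, 0, 0, -1],
    [10.05, 3.35, -5, 0, 0, 0, -1],
    [10.05, 3.35, -6.8, 0, 0, 0, -1],
    [10.05, 3.35, -7.5, 0, 0, 0, -1],
    [10.05, 3.35, -7.5, 0, 0, 0, -1],
    [10.05, 3.35, -7.5, 0, 0, 0, -1],
    [10.05, 3.35, -7.8, 0, 0, 0, -1],
    [10.05, 3.35, -8.1, 0, 0, 0, -1],
    [10.05, 3.35, -8.4, 0, 0, 0, -1],
    [10.05, 3.35, -8.6, 0, 0, 0, -1],
    [10.05, 3.35, -8.8, 0, 0, 0, -1],
    [10.05, 3.35, -8.8, 0, 0, 0, -1]
  ]
}}

```text
t: 11.02
ee_pos: [659.2, -106.2, 140.3]
orientation: [-3.088, -0.577, 0.001]
ft_force: [0.2, 0.1, -0.8]
width: 60.5
grasp_force: 30.0
```

Emit:
{"fn": "servo_tool", "kwargs": {
  "increments": [
    [0, 0, -0.1, 0, 0, 0, -1],
    [0, 0, -0.15, 0, 0, 0, -1],
    [0, 0, -0.2, 0, 0, 0, -1],
    [0, 0, -0.2, 0, 0, 0, -1]
  ]
}}

```text
t: 11.35
ee_pos: [659.5, -106.3, 138.8]
orientation: [3.088, 0.578, 0.0]
ft_force: [-0.0, -0.0, -0.3]
width: 60.6
grasp_force: 30.0
```

Emit:
{"fn": "servo_tool", "kwargs": {
  "increments": [
    [0, 0, -0.1, 0, 0, 0, -1],
    [0, 0, -0.1, 0, 0, 0, -1],
    [0, 0, -0.1, 0, 0, 0, -1]
  ]
}}

```text
t: 11.6
ee_pos: [659.7, -106.3, 138.7]
orientation: [3.088, 0.577, 0.001]
ft_force: [-1.5, 0.6, 5.3]
width: 60.4
grasp_force: 30.0
```

The shoulder is seated at the predicted height with 5 N of contact. Release, lift and go to the dish.

Emit:
{"fn": "servo_tool", "kwargs": {
  "increments": [
    [0, 0, 0.1, 0, 0, 0, 0.5],
    [0, 0, 0.1, 0, 0, 0, 1],
    [0, 0, 0.1, 0, 0, 0, 1],
    [0, 0, 0.1, 0, 0, 0, 1],
    [0, 0, 2, 0, 0, 0, 1],
    [0, 0, 5, 0, 0, 0, 1],
    [0, 0, 8, 0, 0, 0, 1],
    [-0.3, 2, 8.5, 0, 0, 0, 1],
    [-0.8, 5.5, 8.5, 0, 0, 0, 1],
    [-1.4, 9.5, 8.5, 0, 0, 0, 1],
    [-2, 13.5, 8.5, 0, 0, 0, 1],
    [-2.6, 17.5, 8.5, 0, 0, 0, 1],
    [-3.2, 21.5, 8.5, 0, 0, 0, 1],
    [-3.8, 25.5, 8.5, 0, 0, 0, 1],
    [-4.4, 29.5, 8.5, 0, 0, 0, 1],
    [-5, 33.5, 8.5, 0, 0, 0, 1],
    [-5.6, 37.5, 8.5, 0, 0, 0, 1],
    [-6.1, 40.5, 8.5, 0, 0, 0, 1],
    [-6.3, 41.9, 8.5, 0, 0, 0, 1],
    [-6.3, 41.9, 8.5, 0, 0, 0, 1]
  ]
}}

```text
t: 13.27
ee_pos: [595.6, 315.7, 222.4]
orientation: [-3.087, -0.583, -0.0]
ft_force: [-0.5, -0.4, 1.2]
width: 87.7
grasp_force: 0.0
```

Emit:
{"fn": "servo_tool", "kwargs": {
  "increments": [
    [0, 0, 0, 0, 0, 0, 1],
    [0, 0, 0, 0, 0, 0, 1],
    [0, 0, 0, 0, 0, 0, 1]
  ]
}}

```text
t: 13.52
ee_pos: [596.8, 311.1, 222.6]
orientation: [3.088, 0.575, -0.0]
ft_force: [-0.2, -0.1, -0.3]
width: 87.8
grasp_force: 0.0
```

```bash
python3 - <<'E'
from h import *
d=snap('wrist','w5');print(np.round(d['obs']['ee_pos'],1))
g=tuple(int(x) for x in proj(d,[596,313,32]));c=contour(d,g,60);print(g,'box',c.min(0),c.max(0))
for z in(22,32,42): print(z,[np.round(x,1) for x in circ3(d,near(c),z)],[np.round(x,1) for x in circ3(d,c,z)])
E
```

```text
[596.8 311.1 222.6]
(322, 211) box [288 172] [354 240]
22 [array([596.6, 315.4]), np.float64(30.6)] [array([597.9, 315.8]), np.float64(31.3)]
32 [array([598.7, 316.1]), np.float64(29.7)] [array([599.9, 316.5]), np.float64(30.5)]
42 [array([600.7, 316.8]), np.float64(28.9)] [array([601.9, 317.2]), np.float64(29.6)]
```

View pics/w5.png

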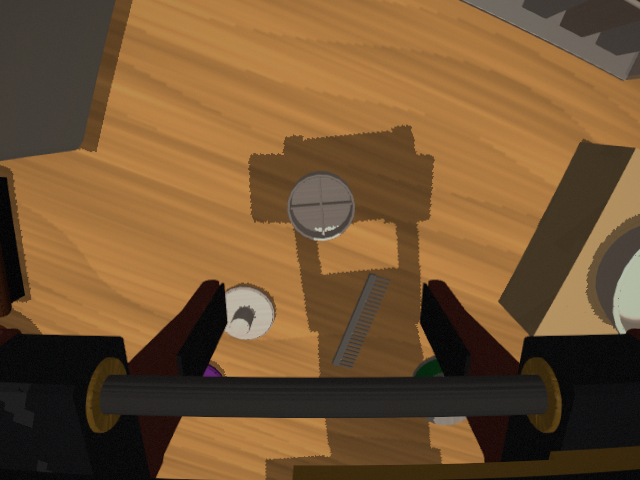

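The quartered dish is at (321,206), the silver lid at (249,312) and the comb at (361,320), clear of the fingers.

Emit:
{"fn": "servo_tool", "kwargs": {
  "increments": [
    [0.1, 0.4, -3, 0, 0, 0, 1],
    [0.1, 0.4, -6, 0, 0, 0, 1],
    [0.1, 0.4, -9, 0, 0, 0, 1],
    [0.1, 0.4, -12, 0, 0, 0, 1],
    [0.1, 0.4, -15, 0, 0, 0, 1],
    [0.1, 0.4, -18, 0, 0, 0, 1],
    [0.1, 0.4, -20.3, 0, 0, 0, 1],
    [0.1, 0.4, -21.2, 0, 0, 0, 1],
    [0.1, 0.4, -21.5, 0, 0, 0, 1],
    [0.1, 0.4, -21.5, 0, 0, 0, 1],
    [0.1, 0.4, -21.5, 0, 0, 0, -1],
    [0.1, 0.4, -21.5, 0, 0, 0, -1],
    [0.1, 0.4, -21.5, 0, 0, 0, -1],
    [0.1, 0.4, -21.5, 0, 0, 0, -1],
    [0.1, 0.4, -21.5, 0, 0, 0, -1],
    [0.1, 0.4, -21.5, 0, 0, 0, -1],
    [0.1, 0.4, -21.5, 0, 0, 0, -1],
    [0.1, 0.4, -21.5, 0, 0, 0, -1]
  ]
}}

```text
t: 15.07
ee_pos: [598.1, 317.1, 8.9]
orientation: [-3.088, -0.578, -0.002]
ft_force: [-1.3, -1.1, 6.9]
width: 62.1
grasp_force: 30.0
```

Emit:
{"fn": "servo_tool", "kwargs": {
  "increments": [
    [0, 0, 1, 0, 0, 0, -1],
    [0, 0, 4, 0, 0, 0, -1],
    [0, 0, 7.5, 0, 0, 0, -1],
    [0, 0, 11, 0, 0, 0, -1],
    [0, -1, 14.5, 0, 0, 0, -1],
    [0, -3, 18, 0, 0, 0, -1],
    [-0.5, -6, 21, 0, 0, 0, -1],
    [-0.8, -9, 23, 0, 0, 0, -1],
    [-1, -12.5, 23.6, 0, 0, 0, -1],
    [-1.3, -16, 23.6, 0, 0, 0, -1],
    [-1.7, -19.5, 23.6, 0, 0, 0, -1],
    [-2, -23, 23.6, 0, 0, 0, -1],
    [-2.3, -26.5, 23.6, 0, 0, 0, -1],
    [-2.7, -30, 23.6, 0, 0, 0, -1],
    [-3, -33.5, 23.6, 0, 0, 0, -1],
    [-3.3, -37, 23.6, 0, 0, 0, -1],
    [-3.6, -40.5, 23.6, 0, 0, 0, -1],
    [-3.9, -43.5, 23.6, 0, 0, 0, -1],
    [-4, -45, 23.6, 0, 0, 0, -1],
    [-4, -45.6, 23.6, 0, 0, 0, -1]
  ]
}}

```text
t: 16.73
ee_pos: [556.8, -141.5, 244.2]
orientation: [3.088, 0.573, 0.0]
ft_force: [-0.8, 0.0, -0.8]
width: 61.8
grasp_force: 30.0
```

Emit:
{"fn": "servo_tool", "kwargs": {
  "increments": [
    [0, 0, 0, 0, 0, 0, -1],
    [0, 0, 0, 0, 0, 0, -1],
    [0, 0, 0, 0, 0, 0, -1]
  ]
}}

```text
t: 16.98
ee_pos: [557.4, -138.0, 243.7]
orientation: [-3.087, -0.579, 0.0]
ft_force: [-0.3, -0.0, -1.6]
width: 62.3
grasp_force: 30.0
```

```bash
python3 - <<'E'
from h import *
d=snap('wrist','w6');p=d['obs']['ee_pos'];print(np.round(p,1))
print(proj(d,[659,-106,168]),proj(d,[p[0],p[1],p[2]-8.9+32]))
E
```

```text
[ 557.4 -138.   243.7]
[338.40436373  72.05710787] [326.87919517 333.50432718]
```

View pics/w6.png

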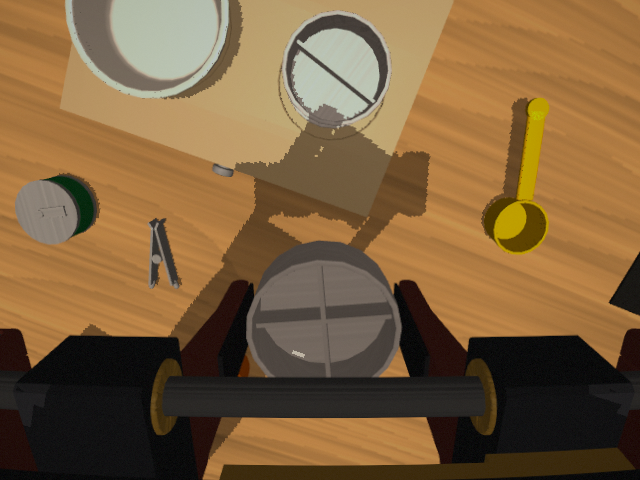

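The halved pot is seated upright with its rim at about (283..390, 11..125). The dish is held level, at (247..401, top 261).

```bash
python3 - <<'E'
from h import *
d=load('w6');p=d['obs']['ee_pos']
for z in(158,168,178):print(z,[np.round(x,1) for x in circ3(d,[(283,67),(390,68),(337,11),(337,125),(298,29),(376,29)],z)])
print('held',[np.round(x,1) for x in circ3(d,[(247,328),(401,328),(323,261),(264,293),(386,293)],p[2]-8.9+32)])
E
```

```text
158 [array([ 661.1, -104.4]), np.float64(31.3)]
168 [array([ 659.9, -104.6]), np.float64(30.0)]
178 [array([ 658.7, -104.7]), np.float64(28.8)]
held [array([ 556.6, -137.3]), np.float64(29.9)]
```

Emit:
{"fn": "servo_tool", "kwargs": {
  "increments": [
    [1.5, 0.5, 0, 0, 0, 0, -1],
    [4, 1.3, 0, 0, 0, 0, -1],
    [6.5, 2, 0, 0, 0, 0, -1],
    [8.5, 2.7, 0, 0, 0, 0, -1],
    [9.8, 3.1, -1, 0, 0, 0, -1],
    [10.2, 3.2, -3, 0, 0, 0, -1],
    [10.2, 3.2, -5, 0, 0, 0, -1],
    [10.2, 3.2, -5.9, 0, 0, 0, -1],
    [10.2, 3.2, -6, 0, 0, 0, -1],
    [10.2, 3.2, -6, 0, 0, 0, -1],
    [10.2, 3.2, -6.3, 0, 0, 0, -1],
    [10.2, 3.2, -6.6, 0, 0, 0, -1],
    [10.2, 3.2, -6.9, 0, 0, 0, -1],
    [10.2, 3.2, -7.1, 0, 0, 0, -1],
    [10.2, 3.2, -7.3, 0, 0, 0, -1],
    [10.2, 3.2, -7.3, 0, 0, 0, -1],
    [10.2, 3.2, -7.4, 0, 0, 0, -1],
    [10.2, 3.2, -7.4, 0, 0, 0, -1]
  ]
}}

```text
t: 18.53
ee_pos: [659.6, -107.3, 170.0]
orientation: [3.088, 0.577, 0.001]
ft_force: [0.4, 0.1, -0.1]
width: 61.7
grasp_force: 30.0
```

Emit:
{"fn": "servo_tool", "kwargs": {
  "increments": [
    [0, 0, -0.1, 0, 0, 0, -1],
    [0, 0, -0.1, 0, 0, 0, -1],
    [0, 0, -0.15, 0, 0, 0, -1],
    [0, 0, -0.15, 0, 0, 0, -1]
  ]
}}

```text
t: 18.87
ee_pos: [660.1, -107.3, 169.9]
orientation: [3.088, 0.577, 0.003]
ft_force: [-2.3, 0.4, 8.1]
width: 62.2
grasp_force: 30.0
```

Seated at the predicted 169.9 mm. Release and go to the silver lid.

Emit:
{"fn": "servo_tool", "kwargs": {
  "increments": [
    [0, 0, 0.1, 0, 0, 0, 0.5],
    [0, 0, 0.1, 0, 0, 0, 1],
    [0, 0, 0.1, 0, 0, 0, 1],
    [0, 0, 0.1, 0, 0, 0, 1],
    [0, 0, 2, 0, 0, 0, 1],
    [0, 0, 5, 0, 0, 0, 1],
    [0, 0, 7, 0, 0, 0, 1],
    [-0.8, 2, 7, 0, 0, 0, 1],
    [-2.3, 5.2, 7, 0, 0, 0, 1],
    [-3.9, 8.8, 7, 0, 0, 0, 1],
    [-5.5, 12.4, 7, 0, 0, 0, 1],
    [-7.1, 16, 7, 0, 0, 0, 1],
    [-8.7, 19.6, 7, 0, 0, 0, 1],
    [-10.3, 23.2, 7, 0, 0, 0, 1],
    [-11.9, 26.8, 7, 0, 0, 0, 1],
    [-13.5, 30.4, 7, 0, 0, 0, 1],
    [-15.1, 34, 7, 0, 0, 0, 1],
    [-16.7, 37.6, 6, 0, 0, 0, 1],
    [-18.2, 41, 5.5, 0, 0, 0, 1],
    [-19.4, 43.7, 5, 0, 0, 0, 1]
  ]
}}

```text
t: 20.53
ee_pos: [463.9, 331.9, 217.8]
orientation: [-3.088, -0.579, 0.0]
ft_force: [0.1, -0.2, -0.7]
width: 88.1
grasp_force: 0.0
```

Emit:
{"fn": "servo_tool", "kwargs": {
  "increments": [
    [-0.6, 1.3, 0, 0, 0, 0, 1],
    [-0.7, 1.6, 0, 0, 0, 0, 1],
    [-0.7, 1.6, 0, 0, 0, 0, 1],
    [-0.7, 1.6, 0, 0, 0, 0, 1],
    [-0.7, 1.6, 0, 0, 0, 0, 1]
  ]
}}

```text
t: 20.95
ee_pos: [459.2, 344.5, 218.4]
orientation: [3.088, 0.575, 0.0]
ft_force: [0.4, -0.7, 0.5]
width: 87.9
grasp_force: 0.0
```

```bash
python3 - <<'E'
from h import *
d=snap('wrist','w7');print(np.round(d['obs']['ee_pos'],1))
g=tuple(int(x) for x in proj(d,[459,347,12]));c=contour(d,g,60);print(g,'box',c.min(0),c.max(0),proj(d,[459,347,38]))
for z in(7,12,22): print(z,[np.round(x,1) for x in circ3(d,near(c),z)],[np.round(x,1) for x in circ3(d,c,z)])
E
```

```text
[459.2 344.5 218.4]
(322, 207) box [290 174] [353 235] [322.39460806 213.74345174]
7 [array([459.8, 348.4]), np.float64(30.0)] [array([459.8, 348.4]), np.float64(30.0)]
12 [array([460.8, 348.8]), np.float64(29.6)] [array([460.8, 348.7]), np.float64(29.6)]
22 [array([462.8, 349.5]), np.float64(28.8)] [array([462.8, 349.4]), np.float64(28.8)]
```

View pics/w7.png

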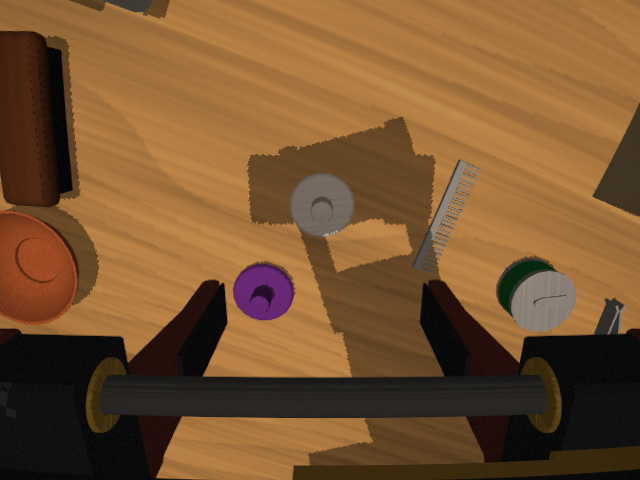

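The silver lid is at (322,205); the purple one at (263,292) stays untouched. Gripping the knob.

Emit:
{"fn": "servo_tool", "kwargs": {
  "increments": [
    [0.1, 0.4, -3, 0, 0, 0, 1],
    [0.1, 0.4, -6, 0, 0, 0, 1],
    [0.1, 0.4, -9, 0, 0, 0, 1],
    [0.1, 0.4, -12, 0, 0, 0, 1],
    [0.1, 0.4, -15, 0, 0, 0, 1],
    [0.1, 0.4, -17.5, 0, 0, 0, 0.5],
    [0.1, 0.4, -19.4, 0, 0, 0, 0.2],
    [0.1, 0.4, -20.1, 0, 0, 0, 0],
    [0.1, 0.4, -20.4, 0, 0, 0, 0],
    [0.1, 0.4, -20.4, 0, 0, 0, 0],
    [0.1, 0.4, -20.4, 0, 0, 0, -1],
    [0.1, 0.4, -20.4, 0, 0, 0, -1],
    [0.1, 0.4, -20.4, 0, 0, 0, -1],
    [0.1, 0.4, -20.4, 0, 0, 0, -1],
    [0.1, 0.4, -20.4, 0, 0, 0, -1],
    [0.1, 0.4, -20.4, 0, 0, 0, -1],
    [0.1, 0.4, -20.4, 0, 0, 0, -1],
    [0.1, 0.4, -20.4, 0, 0, 0, -1]
  ]
}}

```text
t: 22.5
ee_pos: [459.6, 349.9, 14.6]
orientation: [-3.088, -0.578, -0.001]
ft_force: [-0.1, -1.2, 5.5]
width: 19.5
grasp_force: 30.0
```

Emit:
{"fn": "servo_tool", "kwargs": {
  "increments": [
    [0, 0, 0, 0, 0, 0, -1],
    [0, 0, 0, 0, 0, 0, -1]
  ]
}}

```text
t: 22.67
ee_pos: [459.6, 349.9, 14.6]
orientation: [-3.088, -0.578, -0.001]
ft_force: [-0.8, -1.3, 5.3]
width: 19.3
grasp_force: 30.0
```

Emit:
{"fn": "servo_tool", "kwargs": {
  "increments": [
    [0, 0, 1, 0, 0, 0, -1],
    [0, 0, 4, 0, 0, 0, -1],
    [0, 0, 7.5, 0, 0, 0, -1],
    [0, 0, 11, 0, 0, 0, -1],
    [0.2, -1, 14.5, 0, 0, 0, -1],
    [0.6, -3, 18, 0, 0, 0, -1],
    [1.2, -6, 21, 0, 0, 0, -1],
    [1.8, -9, 23.5, 0, 0, 0, -1],
    [2.5, -12.5, 25, 0, 0, 0, -1],
    [3.2, -16, 25, 0, 0, 0, -1],
    [3.9, -19.5, 25, 0, 0, 0, -1],
    [4.6, -23, 25, 0, 0, 0, -1],
    [5.3, -26.5, 25, 0, 0, 0, -1],
    [6, -30, 25, 0, 0, 0, -1],
    [6.7, -33.5, 25, 0, 0, 0, -1],
    [7.4, -37, 25, 0, 0, 0, -1],
    [8.1, -40.5, 25, 0, 0, 0, -1],
    [8.8, -44, 25, 0, 0, 0, -1],
    [9.4, -46.8, 25, 0, 0, 0, -1],
    [9.8, -48.5, 25, 0, 0, 0, -1]
  ]
}}

```text
t: 24.33
ee_pos: [557.4, -138.1, 264.5]
orientation: [3.088, 0.575, 0.0]
ft_force: [-0.2, 0.8, -1.0]
width: 19.6
grasp_force: 30.0
```

Emit:
{"fn": "servo_tool", "kwargs": {
  "increments": [
    [0, 0, 0, 0, 0, 0, -1],
    [0, 0, 0, 0, 0, 0, -1],
    [0, 0, 0, 0, 0, 0, -1]
  ]
}}

```text
t: 24.58
ee_pos: [556.9, -134.4, 264.1]
orientation: [-3.087, -0.578, 0.001]
ft_force: [0.4, 0.2, -0.4]
width: 19.8
grasp_force: 30.0
```

```bash
python3 - <<'E'
from h import *
d=snap('wrist','w8');p=d['obs']['ee_pos'];print(np.round(p,1))
print(proj(d,[659.5,-106,193]),proj(d,[p[0],p[1],p[2]-14.6+12]))
E
```

```text
[ 556.9 -134.4  264.1]
[345.41591318  71.6909227 ] [326.49134301 304.39129264]
```

View pics/w8.png

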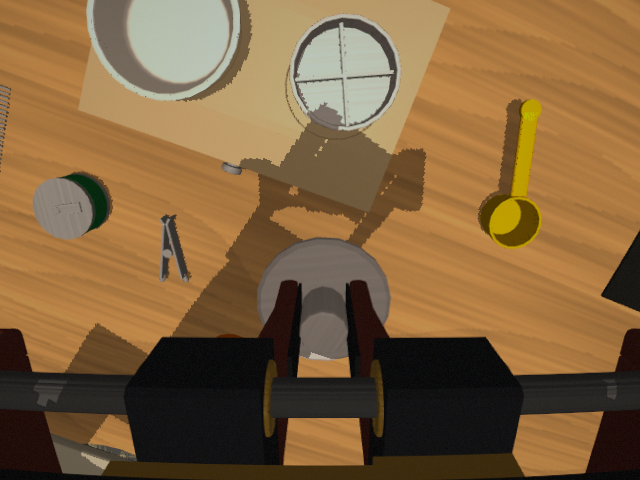

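The dish is seated upright, centred at (345,72) as predicted. The lid is held level at (323,298).

```bash
python3 - <<'E'
from h import *
d=load('w8');p=d['obs']['ee_pos']
print([np.round(x,1) for x in circ3(d,[(290,72),(400,72),(345,14),(345,131),(305,31),(385,31)],193)])
print('held',[np.round(x,1) for x in circ3(d,[(257,296),(390,297),(323,238),(323,359),(275,257),(373,257)],p[2]-2.6)])
E
```

```text
[array([ 658.4, -106.2]), np.float64(30.5)]
held [array([ 557.7, -132.7]), np.float64(30.1)]
```

Emit:
{"fn": "servo_tool", "kwargs": {
  "increments": [
    [1.5, 0.4, 0, 0, 0, 0, -1],
    [4, 1.1, 0, 0, 0, 0, -1],
    [6.5, 1.7, 0, 0, 0, 0, -1],
    [8.5, 2.3, 0, 0, 0, 0, -1],
    [9.8, 2.6, -1, 0, 0, 0, -1],
    [10.1, 2.7, -2.5, 0, 0, 0, -1],
    [10.1, 2.7, -4, 0, 0, 0, -1],
    [10.1, 2.7, -4.8, 0, 0, 0, -1],
    [10.1, 2.7, -5, 0, 0, 0, -1],
    [10.1, 2.7, -5, 0, 0, 0, -1],
    [10.1, 2.7, -5.3, 0, 0, 0, -1],
    [10.1, 2.7, -5.6, 0, 0, 0, -1],
    [10.1, 2.7, -5.9, 0, 0, 0, -1],
    [10.1, 2.7, -6.1, 0, 0, 0, -1],
    [10.1, 2.7, -6.3, 0, 0, 0, -1],
    [10.1, 2.7, -6.3, 0, 0, 0, -1],
    [10.1, 2.7, -6.4, 0, 0, 0, -1],
    [10.1, 2.7, -6.4, 0, 0, 0, -1]
  ]
}}

```text
t: 26.13
ee_pos: [658.7, -108.3, 200.7]
orientation: [3.088, 0.577, 0.001]
ft_force: [-0.9, -0.4, 2.6]
width: 19.5
grasp_force: 30.0
```

Contact at 200.7, against 200.6 predicted. A slight press, then release and lift clear, then back off so the cameras can see.

Emit:
{"fn": "servo_tool", "kwargs": {
  "increments": [
    [0, 0, -0.1, 0, 0, 0, -1],
    [0, 0, -0.1, 0, 0, 0, -1],
    [0, 0, 0, 0, 0, 0, -0.4],
    [0, 0, 0, 0, 0, 0, 0],
    [0, 0, 0, 0, 0, 0, 0],
    [0, 0, 0, 0, 0, 0, 0],
    [0, 0, 1, 0, 0, 0, 0],
    [0, 0, 3, 0, 0, 0, 0],
    [0, 0, 5, 0, 0, 0, 0],
    [-2, -1, 7, 0, 0, 0, 0],
    [-5, -3, 7, 0, 0, 0, 0],
    [-8, -6, 7, 0, 0, 0, 0],
    [-11, -9, 7, 0, 0, 0, 0],
    [-14, -12, 7, 0, 0, 0, 0],
    [-16, -15, 7, 0, 0, 0, 0],
    [-17, -17, 7, 0, 0, 0, 0],
    [-17, -18, 7, 0, 0, 0, 0],
    [-17, -18, 7, 0, 0, 0, 0]
  ]
}}

```text
t: 27.63
ee_pos: [488.4, -290.2, 271.0]
orientation: [3.088, 0.573, 0.002]
ft_force: [-0.0, 0.1, 0.5]
width: 44.3
grasp_force: 0.0
```

```bash
python3 - <<'E'
from h import *
T=snap('top','top9');S=snap('side','side9')
a=cv2.resize(T['image'][70:230,250:430],(450,400),interpolation=2);b=cv2.resize(S['image'][100:260,210:350],(350,400),interpolation=2)
cv2.imwrite('pics/fin.png',cv2.cvtColor(np.hstack([a,b]),cv2.COLOR_RGB2BGR))
for z,n in((224,'knob top'),(198,'lid'),(71,'base')): print(n,proj(T,[659,-106,z]),proj(S,[659,-106,z]))
E
```

```text
knob top [379.62739247 149.50016302] [316.77128197 122.90198476]
lid [378.06501378 153.15410433] [316.99154192 133.56717195]
base [371.31667051 168.93450326] [317.96762584 180.7951359 ]
```

View pics/fin.png

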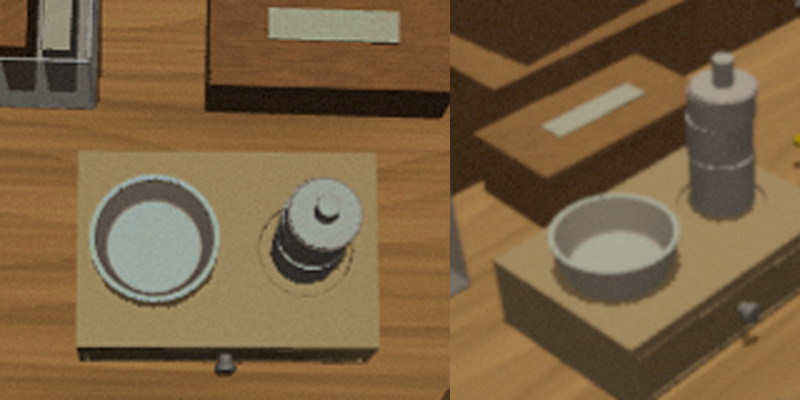

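The canister stands upright in the recess. In the side crop the knob top at (722,58) maps to (319,123) in the full picture, against (317,123) predicted for a fully seated stack. The bowl is untouched.

```bash
python3 -c "
from workcell import ctrl
print(ctrl.close_job())"
```

```text
the job is handed in; nothing more can be done
None
```

The canister is rebuilt in the empty recess in the order asked (deep pot, halved pot, quartered dish, lid); each piece seated within about 0.3 mm of its expected height, nothing else was moved, and the job was handed in at about 28 s.

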